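# Move a vial basket from the wash hook to the drying bay by way of the drip stand

### The arm

A 6-joint arm with a two-finger parallel gripper is mounted at the origin on the work surface. World frame = base frame: x ahead of the robot, y to its left, z up, the work surface at z = 0. Lengths are in m, angles in rad, forces in N, time in s.
With the tool pointing down it reaches from about 0.225 to 0.875 m from the base axis. Payload 3.4 kg.
Tool frame: the origin (TCP) lies at the very end of the fingers, on their centre line; the grasp point (between the pads) lies 19 mm behind it; z points along the fingers, y is the direction in which the jaws open and shut (so a half turn about z gives the same grasp; the last joint's range is limited). The gripper opens to 85 mm and grips with 20 to 120 N. Pads are 22 mm wide; open, the fingers measure 114 mm over their backs; the gripper's body (76 mm by 85 mm) begins 54 mm behind the grasp point. The pads swing forward as they close: fully open they stand 13 mm farther back than shut.
Start: joints at [1.126, 0.276, 1.505, -0, 1.361, -0.121], TCP at [0.183, 0.545, 0.231] pointing down, gripper open.
Joint ranges: [-2.89, 2.89], [-0.75, 2.08], [0.22, 2.7], [-1.18, 4.32], [0.11, 2.71], [-2.7, 2.7]. Speed limits (rad/s): [2.57, 2.57, 3.14, 3.14, 3.14, 3.14].

### API

Orientations are given as a unit quaternion [w, x, y, z].
In Python, from rig import manip, viewer, job gives the robot as it stands.
- The arm moves only by the shell command python3 -m crank 'ROWS' [OPENING] [FORCE]. ROWS is JSON, a list of rows, each a list of 6 numbers: the shift along the tool's x, y, z in m, then the turn, a rotation vector about the tool's x, y, z in degrees. In form: [[dx, dy, dz, rx, ry, rz], ...]. A call has 1 to 20 rows; each row is the pose to reach, as a shift and turn from the pose measured when the call began, along the tool's axes at that moment; what a row does not reach only later rows make up. A row lasts 1/8 s, in which the tool goes at most 62.5 mm and 10.7 degrees, less where a joint would pass 70% of its speed; a pose out of reach is approached as far as the arm can. A call with a gripper value outside its range is refused whole. OPENING is the opening, from 0 (shut) to 1 (fully open), set as the call begins (- or left out, the last holds). The fingers move at their own pace and stop on an object; FORCE is the grip in N (left out, the last holds). Time passes only in rows, so rows that repeat a pose let the fingers close. It gives the time, the measured TCP pose, the force and the opening at its end, in the units of the state.
- manip.get_state(): the state, without advancing time (a new reading comes with each control period).
- viewer.get_image(name): name is "scene" or "side" or "wrist"; returns a dict with "frame" (420x560x3 uint8, blue, green, red), "range_z" (420x560 float32, m along the optical axis (not along the pixel's ray), 0 where there is no reading), "intrinsics" (3x3 intrinsics, pixels), "world_from_camera" (4x4, takes a point from camera to world coordinates); the wrist camera has in their place "mount" (4x4, takes a point from camera to tool coordinates, whose origin is the TCP and whose axes are the flange's). Camera axes: x right, y up, looking along -z (the intrinsics and any distortion apply to the point x, -y, -z); pixel columns grow to the right and rows downward; lengths in m; the calibration is good to about 2 mm. A picture is of the moment at which its call begins: read the wrist's pose just before it.
- job.sign_off(): hands the job in, once; it reports no verdict.
The state is a dict: "clock": time; "qpos": joint angles; "qd": joint speeds; "effort": joint torques, N m; "position": TCP position; "ee_rot": TCP orientation; "contact_force": force on the tool from outside, world axes, zero at the start; "moment": the same for the moment, N m; "width": finger opening in m.
Only numpy, scipy, OpenCV 4.12 (cv2) and the standard library are available. Lean on these libraries where they do the work, as an engineer would, in place of code of your own. Each camera call takes 0.05 s, during which the arm holds its last target. There are 200 camera calls.

### The job

Take the vial basket off the hook of the wash stand (the one with the upright back panel), hang it on the hook of the bare drip stand and let go, leaving it to hang there untouched for a full second; then take its grip again by the other two faces and hang it on the hook between the two side plates of the drying stand, and let go. Carry it level all the way, never set it down on the bench, and leave the beaker, bottle, dish and brush where they are.

Things in the scene. Friction and masses are not known exactly. Their poses are not given: they have to be found in the camera images.
- basket: Loose steel vial basket, 0.2-0.4 kg. Origin at underside height, below its grip block's centre; z up, y along the grip block, x across it (along the hook, away from the robot, when hung). Open box x -34..+14, y +-30, 56 mm tall, filled with 4 capped vials fixed in it (top z 57). Two uprights (20 in x, 8 in y, outer faces y +-30) carry the grip block at z 100..144. Balance point within 6 mm of the z axis.
- basket_grip (a point): Point to grip: in the solid black plastic grip block, (0,0,130) mm in the basket's frame, 14 mm below the block's top. Block 20 thick (x), 60 wide (y), 44 tall. From above it can be taken across its 20 mm (fingers before and behind) or across its 60 mm (fingers at its ends). Gripped here, fingertips stay above the hook and its lip.
- basket_under (a point): Centre of the flat underside of the grip block, (0,0,100) mm in the basket's frame, same axes: it rests flat on the hook. Under it, between the uprights, is a window 44 wide (y) and 43 high (z 57..100, above the vials), open along x, through which the hook passes. At the start it lies within 5 mm of wash_seat, axes alike.
- wash: Fixed wash stand, base plate 150 x 120 x 12 mm (x -60..+90), origin on the bench under wash_seat. Upright back panel behind its hook, on two legs: front face at x = +19, 6 thick, 100 wide, from z = 130 up to z = 194, level with the grip block's top. It leaves 9 mm behind the hung grip block, too little for a finger: take the block by its two ends (60 mm).
- wash_seat (a point): On the flat top of the wash stand's hook arm, 150 mm above the bench; x level along the arm to its root (away from the robot, up to 18 degrees off), y left, z up. Arm 20 wide, 6 thick, from the panel (x +19) to a lip at x -22..-16 that stands 10 mm above it. To come off: lift more than 10 and less than 36 mm, then draw along -x by at least 60 mm.
- drip_seat (a point): Bare fixed drip stand: point on its hook arm's flat top, 150 mm above the bench, axes as wash_seat (up to 18 degrees off). Arm 20 wide, 6 thick, from a lip at x -46..-40 (10 mm above the arm) to a mast at x +50..+62, no taller than the arm. Nothing beside it: the grip block can be taken either way. Same base plate. To come off: lift 11..35 mm, draw along -x by at least 80 mm.
- dry_seat (a point): Fixed drying stand: hook, mast, base, point and axes as the drip stand's. To hang the basket on either: start with the grip block at least 80 mm before the point (-x) and its underside 11..35 mm above the arm, move along +x so that the lip passes through the window, to within 15 mm of the point, then lower until the block rests flat on the arm.
- dry: The drying stand, origin on the bench under dry_seat. Its two upright side plates have inner faces at y = +-39 mm, 4 thick, x -50..+50, up to z = 194, level with the top of a hung grip block; open in front, behind and above. A hung basket has 9 mm at each side, too little for a finger: hold the block across its 20 mm here.
- beaker: Bystander: loose glass beaker, 70 mm wide, 90 tall, standing beyond the stands. Origin under its centre.
- bottle: Bystander: loose white bottle, 64 mm wide, 150 tall, standing beyond the stands. Origin under its centre.
- dish: Bystander: loose flat clear dish, 94 mm wide, 18 tall, lying at the far right. Origin under its centre.
- brush: Bystander: loose brush lying on the bench at the far left. Origin under its middle.
Not all that is in view belongs to the job. What is shaped like the basket but orange or purple is not meant.

How it is judged:
By the outcome, as a careful person would: the job done as asked, in the order asked, and still so for the second after the job is handed in, with the robot touching nothing.
It also fails if it takes over 72 s, if anything falls off the work surface, if the arm or the gripper's body presses on something with over 40 N, if the wrist force passes 120 N, or if a joint passes its speed limit or range.

## Working session

There is one attempt and no reset: what is moved stays moved. The work goes in short steps, Python scripts to look and compute and a shell command to move; the robot and the scene stay as the last step left them, time stands still between calls to the robot, and variables do not carry over. Pictures are saved under pics/ and viewed, about 8 in all and at most 12, crops included, and the job is handed in when it is done.

```bash
ls; mkdir -p pics; python3 - <<'E'
from rig import manip, viewer
import cv2,numpy as np
s=manip.get_state(); print(s)
for n in ("scene","side"):
    d=viewer.get_image(n); cv2.imwrite(f"pics/{n}0.png",d["frame"]); np.savez(f"pics/{n}0.npz",**d)
    print(n,d["intrinsics"],d["world_from_camera"],[k for k in d])
E
```

```text
pics
{'clock': 0.0, 'qpos': array([ 1.12600014e+00,  2.76642166e-01,  1.50613839e+00, -2.43665328e-05,
        1.36072689e+00, -1.21000300e-01]), 'qd': array([1.02481190e-03, 9.87625601e-05, 1.76286086e-04, 4.05037260e-04,
       1.52825010e-03, 9.94212050e-04]), 'effort': array([ 7.75609369e-04, -4.16756237e+01, -2.45808184e+01,  1.22787907e-05,
        1.06704500e-02, -3.33018068e-05]), 'position': array([0.18272677, 0.54462627, 0.23041074]), 'ee_rot': array([-2.55807419e-04,  1.61189030e-01,  9.86923087e-01, -9.22663603e-04]), 'contact_force': array([-0.21590414,  0.02273437,  1.24052071]), 'moment': array([-0.00227432,  0.03338497,  0.00923557]), 'width': 0.08532783502747121}
scene [[462.88971447   0.         274.4700325 ]
 [  0.         462.88971447 199.87562315]
 [  0.           0.           1.        ]] [[-0.59670748 -0.58071646  0.55381277  1.25801995]
 [ 0.80239309 -0.44061936  0.40251698  0.53232441]
 [ 0.01027239  0.68456043  0.72888374  1.05472114]
 [ 0.          0.          0.          1.        ]] ['frame', 'range_z', 'intrinsics', 'world_from_camera']
side [[412.40724882   0.         286.49523706]
 [  0.         412.40724882 212.42689697]
 [  0.           0.           1.        ]] [[ 0.84588565  0.33243398 -0.41709125  0.07595761]
 [-0.53324456  0.51053445 -0.67454045 -0.78631445]
 [-0.01130072  0.79299573  0.60912238  0.86250536]
 [ 0.          0.          0.          1.        ]] ['frame', 'range_z', 'intrinsics', 'world_from_camera']
```

View pics/scene0.png

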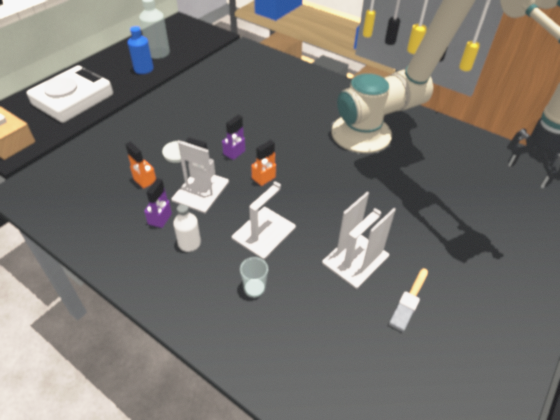

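View pics/side0.png

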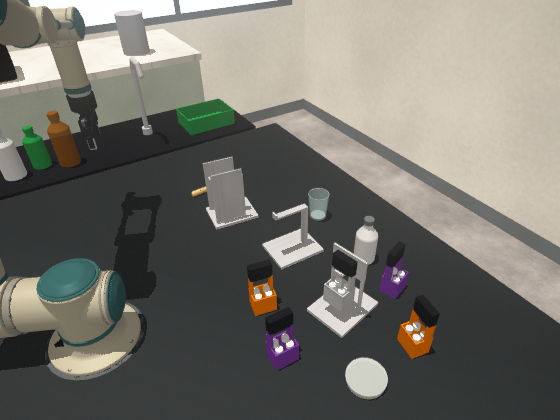

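Scene view: the wash stand with the steel basket is at (200,175), the drip stand at (263,225), the drying stand at (357,250), the beaker at (254,277), the bottle at (187,228), the dish at (175,152) and the brush at (410,300).

Basket candidates are orange (264,165) and (142,170), purple (234,140) and (157,205), and steel with a black block hanging on the wash hook (197,165; side view 340,280). The steel one fits, since it hangs on the panelled stand and isn't orange or purple. Next I'll build a top-down height map and an enlarged crop.

```bash
cat > h.py <<'E'
import numpy as np,cv2
def cloud(d):
    z=d["range_z"];K=d["intrinsics"];T=d["world_from_camera"]
    v,u=np.mgrid[:z.shape[0],:z.shape[1]]
    P=np.stack([(u-K[0,2])/K[0,0]*z,-(v-K[1,2])/K[1,1]*z,-z],-1)
    return P@T[:3,:3].T+T[:3,3], z>0
E
python3 - <<'E'
from h import *
ims=[]
S=1000 # px/m map: x 0.2..0.9 rows, y -0.55..0.45
M=np.zeros((700,800,3),np.uint8)
allP=[];allC=[]
for n in("scene","side"):
    d=np.load(f"pics/{n}0.npz"); P,ok=cloud(d); f=d["frame"]
    ok&=(P[...,0]>.2)&(P[...,0]<.9)&(P[...,1]>-.5)&(P[...,1]<.3)&(P[...,2]<.3)&(P[...,2]>-.02)
    allP.append(P[ok]);allC.append(f[ok])
    b=P[ok];print(n,len(b),"bench z pct",np.percentile(b[:,2],[5,25,50]))
P=np.concatenate(allP);C=np.concatenate(allC)
np.savez("pics/cl.npz",P=P,C=C)
o=np.argsort(P[:,2]);P=P[o];C=C[o]
for p in P:
    if p[2]<.006: continue
    col=(255,120,0) if p[2]<.03 else (0,160,0) if p[2]<.14 else (0,255,255) if p[2]<.165 else (0,0,255)
    r=int((.9-p[0])*800);c=int((.3-p[1])*800)
    if 0<=r<560 and 0<=c<640: cv2.circle(M,(c,r),1,col,-1)
M=M[:600,:640]
cv2.imwrite("pics/map.png",M)
a=np.load("pics/scene0.npz")["frame"][110:270,120:280];b=np.load("pics/side0.npz")["frame"][210:370,240:440]
cv2.imwrite("pics/crop.png",np.hstack([cv2.resize(a,(400,400),interpolation=2),cv2.resize(b,(400,400),interpolation=2)]))
E
```

```text
scene 47176 bench z pct [-0.00300481 -0.00066679  0.00123131]
side 54430 bench z pct [-1.74735698e-03  1.65904142e-05  1.45318955e-03]
```

View pics/map.png

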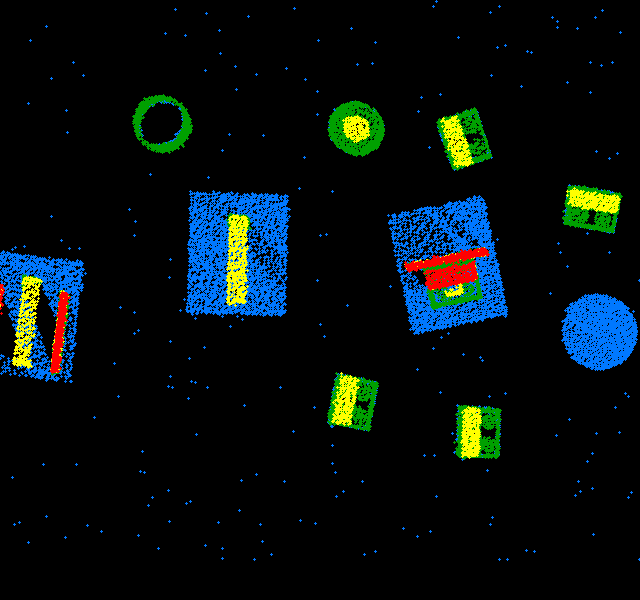

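View pics/crop.png

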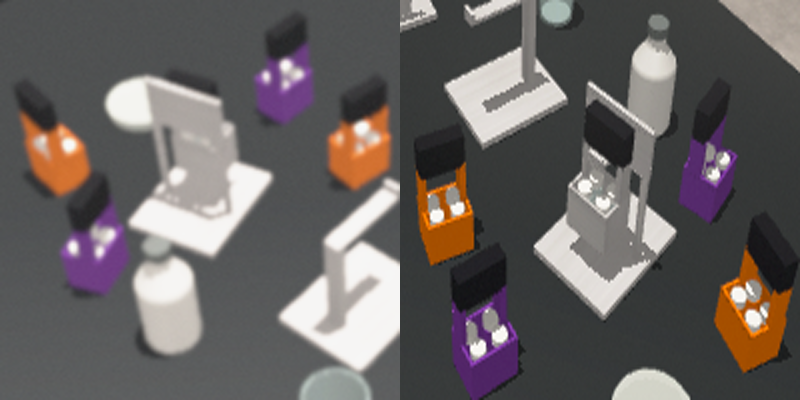

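The map shows, in pixels: wash (450,265), drip (237,255), dry (35,320), with distractors at (353,402), (478,432), (465,138) and (592,208). The crop confirms that the steel basket with the black block is the one hanging on the panelled stand. Next I'll fit the poses.

```bash
cat >> h.py <<'E'
def rect(xy):
    (c,s,a)=cv2.minAreaRect((xy*1000).astype(np.float32)); return np.array(c)/1000,s,a
def line(p):  # centre of extents and heading of long axis
    m=np.median(p,0);u=np.linalg.svd(p-p.mean(0),full_matrices=False)[2][0]
    if u[0]<0:u=-u
    n=np.array([-u[1],u[0]]);a=(p-m)@u;b=(p-m)@n
    lo,hi=np.percentile(a,[1,99]);bl,bh=np.percentile(b,[2,98])
    return m+u*(lo+hi)/2+n*(bl+bh)/2,np.degrees(np.arctan2(u[1],u[0])),hi-lo,bh-bl
E
python3 - <<'E'
from h import *
for n in("scene","side"):
    d=np.load(f"pics/{n}0.npz");P,ok=cloud(d)
    C=d["frame"].astype(int)[ok];P=P[ok]
    br=C.min(1);sat=C.max(1)-br
    def box(x0,x1,y0,y1,z0,z1,extra=None):
        m=(P[:,0]>x0)&(P[:,0]<x1)&(P[:,1]>y0)&(P[:,1]<y1)&(P[:,2]>z0)&(P[:,2]<z1)
        if extra is not None:m&=extra
        return P[m]
    white=(br>110)&(sat<50)
    for nm,b in dict(wash=(.47,.67,-.35,-.17),drip=(.5,.67,-.07,.08),dry=(.4,.62,.17,.38)).items():
        p=box(*b,.008,.017,white)[:,:2]; print(n,nm,"base",rect(p),len(p))
    for nm,b in dict(drip=(.5,.67,-.07,.08),dry=(.4,.62,.19,.38)).items():
        p=box(*b,.146,.154)[:,:2]
        c,a,L,W=line(p);u=np.array([np.cos(np.radians(a)),np.sin(np.radians(a))])
        p=p[abs((p-c)@[-u[1],u[0]])<.015]; print(n,nm,"arm",line(p),len(p))
        q=box(*b,.156,.163)[:,:2];q=q[abs((q-c)@[-u[1],u[0]])<.015];print("  lip z",len(q),q.mean(0) if len(q) else '')
    p=box(.4,.62,.17,.38,.17,.2)[:,:2]
    for s in (p[p[:,1]>.265],p[p[:,1]<.265]): print(n,"plate",line(s) if len(s)>20 else len(s),len(s))
    p=box(.47,.67,-.35,-.17,.188,.2,C.max(1)<80)[:,:2]; print(n,"block",rect(p),line(p),len(p))
    q=box(.47,.67,-.35,-.17,.188,.2,br>100)[:,:2]; print(n,"panel",line(q),len(q))
    z=box(.47,.67,-.35,-.17,.17,.25,C.max(1)<80)[:,2];print("blk top z",np.percentile(z,[50,90,98]))
E
```

```text
scene wash base (array([ 0.56892603, -0.25808813]), (152.28175354003906, 120.84761047363281), 11.838261604309082) 1026
scene drip base (array([0.58209241, 0.00412111]), (121.22026062011719, 154.3336639404297), 88.07618713378906) 1417
scene dry base (array([0.50513629, 0.26583044]), (121.06745910644531, 152.9436492919922), 82.66612243652344) 1173
scene drip arm (array([0.57682778, 0.00398349]), np.float64(-2.3921946685376967), np.float64(0.1048048287276977), np.float64(0.02093469872694406)) 237
  lip z 16 [0.52451264 0.00483374]
scene dry arm (array([0.49868307, 0.26655758]), np.float64(-7.483629397548827), np.float64(0.10593227728784152), np.float64(0.020469090580227764)) 271
  lip z 20 [0.44733923 0.27252376]
scene plate (array([0.49567408, 0.30834868]), np.float64(-7.358405348888633), np.float64(0.10017472100883618), np.float64(0.005154395373547655)) 167
scene plate (array([0.4843614 , 0.22773092]), np.float64(-7.4087490846947786), np.float64(0.09926646621775995), np.float64(0.005129405794214392)) 174
scene block (array([ 0.553742  , -0.26222153]), (23.743389129638672, 60.057361602
[... 1109 characters left out ...]
591424]), np.float64(-7.501874397683608), np.float64(0.09731994131773535), np.float64(0.010667345999092446)) 222
side plate (array([0.48437345, 0.22473237]), np.float64(-7.354166463622047), np.float64(0.09762463381022074), np.float64(0.009080772643194037)) 247
side block (array([ 0.55543915, -0.26546295]), (22.07575035095215, 58.63521957397461), 12.37069034576416) (array([ 0.55457521, -0.26577996]), np.float64(-76.88948952926047), np.float64(0.05723657517499567), np.float64(0.019950904547439634)) 189
side panel (array([ 0.57551217, -0.26026224]), np.float64(-78.02657089381947), np.float64(0.09729522757758616), np.float64(0.007691483933274358)) 138
blk top z [0.19105876 0.19566119 0.19667827]
```

```bash
cat >> h.py <<'E'
from scipy.spatial.transform import Rotation as R
def to(*tgts):
    "rows (mm-rounded) to TCP x,y,z, yaw of tool y (deg, tool down)"
    from rig import manip
    s=manip.get_state();q=s["ee_rot"];R0=R.from_quat([q[1],q[2],q[3],q[0]]);p=s["position"]
    y=R0.as_matrix()[:,1]
    print("t",s["clock"],"p",p.round(4),"yaw",np.degrees(np.arctan2(y[1],y[0])).round(2),"tilt",np.degrees(np.arccos(-R0.as_matrix()[2,2])).round(2),"w",round(s["width"],4),"F",s["contact_force"].round(1),"q",s["qpos"].round(2))
    for x,yy,z,a in tgts:
        a=np.radians(a);c,sn=np.cos(a),np.sin(a)
        Rt=R.from_matrix(np.array([[-sn,c,0],[c,sn,0],[0,0,-1]]).T @ np.diag([1,1,1])) if 0 else R.from_matrix(np.column_stack([[-sn,c,0],[c,sn,0],[0,0,-1]]))
        r=(R0.inv()*Rt).as_rotvec(degrees=True);d=R0.inv().apply(np.array([x,yy,z])-p)
        print([round(float(v),4) for v in d]+[round(float(v),1) for v in r])
E
python3 -c "
from h import *
to((.5545,-.2645,.27,101.5),(.5545,-.2645,.159,101.5))"
```

```text
t 0.1 p [0.1827 0.5447 0.2305] yaw 71.45 tilt 0.09 w 0.0856 F [-0.6 -0.5 -0.4] q [ 1.13  0.28  1.51  0.    1.36 -0.12]
[-0.6099, -0.6489, -0.0385, -0.1, -0.0, -30.1]
[-0.6099, -0.6487, 0.0725, -0.1, -0.0, -30.1]
```

```bash
python3 -m crank '[[-0.15,-0.16,-0.038,0,0,-8],[-0.61,-0.649,-0.038,0,0,-30],[-0.61,-0.649,-0.038,0,0,-30],[-0.61,-0.649,-0.038,0,0,-30],[-0.61,-0.649,-0.038,0,0,-30],[-0.61,-0.649,-0.038,0,0,-30],[-0.61,-0.649,-0.038,0,0,-30],[-0.61,-0.649,-0.038,0,0,-30],[-0.61,-0.649,-0.038,0,0,-30],[-0.61,-0.649,-0.038,0,0,-30],[-0.61,-0.649,-0.038,0,0,-30],[-0.61,-0.649,-0.038,0,0,-30],[-0.61,-0.649,-0.038,0,0,-30],[-0.61,-0.649,-0.038,0,0,-30],[-0.61,-0.649,-0.038,0,0,-30],[-0.61,-0.649,-0.038,0,0,-30],[-0.61,-0.649,-0.038,0,0,-30],[-0.61,-0.649,-0.038,0,0,-30],[-0.61,-0.649,-0.038,0,0,-30],[-0.61,-0.649,-0.038,0,0,-30]]' 1 60; python3 - <<'E'
from h import *
from rig import viewer,manip
to((.5545,-.2645,.27,101.5),(.5545,-.2645,.159,101.5))
s=manip.get_state();d=viewer.get_image("wrist");print([k for k in d]);np.savez("pics/w1.npz",pos=s["position"],rot=s["ee_rot"],**d)
cv2.imwrite("pics/w1.png",d["frame"])
E
```

```text
clock: 2.6
position: [0.5545, -0.264, 0.2699]
ee_rot: [-0.0, -0.1, 0.995, -0.001]
contact_force: [-0.1, 1.1, 0.0]
width: 0.0856
t 2.6 p [ 0.5545 -0.264   0.2699] yaw 101.49 tilt 0.1 w 0.0856 F [-0.1  1.1  0. ] q [-0.56  0.32  1.35 -0.    1.47 -2.33]
[0.0001, -0.0005, -0.0001, -0.1, -0.0, -0.0]
[0.0, -0.0003, 0.1109, -0.1, -0.0, -0.0]
['frame', 'range_z', 'intrinsics', 'mount']
```

```bash
cat >> h.py <<'E'
def wcloud(d):
    T=np.eye(4);q=d["rot"];T[:3,:3]=R.from_quat([q[1],q[2],q[3],q[0]]).as_matrix();T[:3,3]=d["pos"]
    return cloud(dict(range_z=d["range_z"],intrinsics=d["intrinsics"],world_from_camera=T@d["mount"]))
E
python3 - <<'E'
from h import *
d=np.load("pics/w1.npz");P,ok=wcloud(d);C=d["frame"].astype(int).max(2)
b=ok&(P[...,2]>.18)&(P[...,2]<.205)&(abs(P[...,1]+.264)<.06)&(abs(P[...,0]-.555)<.06)
k=b&(C<90); print("block",rect(P[k][:,:2]),line(P[k][:,:2]),P[k][:,2].mean(),k.sum())
k=b&(C>110); print("panel",line(P[k][:,:2]),k.sum())
E
```

```text
block (array([ 0.55445056, -0.25319409]), (26.032514572143555, 82.79905700683594), 5.3747382164001465) (array([ 0.55563731, -0.26466259]), np.float64(-78.33956319199557), np.float64(0.05761008748480399), np.float64(0.01909036119750268)) 0.19266794087956376 2334
panel (array([ 0.57578349, -0.25920193]), np.float64(-77.9999536984166), np.float64(0.09671595408891384), np.float64(0.0059577182157284315)) 1781
```

View pics/w1.png

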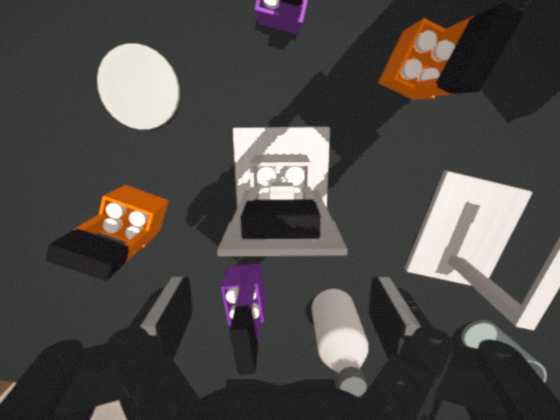

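The block sits centred between the open fingers at (280,220), and the wrist estimate agrees with the scene and side fits to about 1 mm. Descending.

```bash
python3 -m crank '[[0,0,0.04,0,0,0],[0,-0.001,0.08,0,0,0],[0,-0.001,0.1,0,0,0],[0,-0.001,0.111,0,0,0],[0,-0.001,0.111,0,0,0],[0,-0.001,0.111,0,0,0]]' 1 60 && python3 -m crank '[[0,0,0,0,0,0],[0,0,0,0,0,0],[0,0,0,0,0,0],[0,0,0,0,0,0],[0,0,0,0,0,0],[0,0,0,0,0,0]]' 0 70; python3 -c "
from h import *
to((.555,-.2646,.181,101.7),(.555-.07*.979,-.2646-.07*.203,.181,101.7))"
```

```text
clock: 3.4
position: [0.5554, -0.2657, 0.16]
ee_rot: [0.001, -0.1, 0.995, -0.002]
contact_force: [-0.1, 0.2, 0.2]
width: 0.0855
clock: 4.15
position: [0.5562, -0.2658, 0.1615]
ee_rot: [0.002, -0.1, 0.995, -0.002]
contact_force: [-0.0, 0.9, 5.2]
width: 0.059
t 4.15 p [ 0.5562 -0.2658  0.1615] yaw 101.48 tilt 0.32 w 0.059 F [-0.   0.9  5.2] q [-0.56  0.38  1.53 -0.    1.23 -2.33]
[0.0008, 0.0013, -0.0195, -0.3, 0.2, -0.2]
[0.0708, 0.001, -0.0197, -0.3, 0.2, -0.2]
```

```bash
python3 -m crank '[[0,0.001,-0.008,0,0,0],[0,0.001,-0.016,0,0,0],[0,0.001,-0.022,0,0,0],[0,0.001,-0.022,0,0,0],[0,0.001,-0.022,0,0,0]]'; python3 -c "
from h import *
to((.555,-.2646,.182,101.7),(.555-.078*.979,-.2646-.078*.203,.183,101.7),(.555-.078*.979,-.2646-.078*.203,.335,101.7))"
```

```text
clock: 4.78
position: [0.5557, -0.2646, 0.1832]
ee_rot: [0.002, -0.1, 0.995, -0.002]
contact_force: [-1.2, -0.7, -2.6]
width: 0.0588
t 4.775 p [ 0.5557 -0.2646  0.1832] yaw 101.48 tilt 0.28 w 0.0588 F [-1.2 -0.7 -2.6] q [-0.56  0.36  1.5  -0.    1.28 -2.33]
[0.0007, 0.0002, 0.0012, -0.2, 0.2, -0.2]
[0.0786, -0.0001, 0.0, -0.2, 0.2, -0.2]
[0.0782, -0.0008, -0.152, -0.2, 0.2, -0.2]
```

```bash
python3 -m crank '[[0.02,0,0,0,0,0],[0.045,0,0,0,0,0],[0.07,0,0,0,0,0],[0.078,0,0,0,0,0],[0.078,0,0,0,0,0],[0.078,0,0,0,0,0],[0.078,0,-0.03,0,0,0],[0.078,0,-0.07,0,0,0],[0.078,0,-0.11,0,0,0],[0.078,0,-0.14,0,0,0],[0.078,0,-0.152,0,0,0],[0.078,0,-0.152,0,0,0],[0.078,0,-0.152,0,0,0]]'; python3 - <<'E'
from h import *
from rig import viewer
to((.567-.1,.0037+.1*.035,.335,88),(.567-.1,.0037+.1*.035,.183,88))
d=viewer.get_image("side");cv2.imwrite("pics/s1.png",cv2.resize(d["frame"][100:330,200:460],(780,690))[:600]);np.savez("pics/s1.npz",**d)
P,ok=cloud(d);C=d["frame"].max(2)
b=ok&(C<80)&(P[...,2]>.355)&(abs(P[...,0]-.48)<.06)&(abs(P[...,1]+.28)<.06)
print(line(P[b][:,:2]),b.sum(),P[b][:,2].max() if b.any() else '')
E
```

```text
clock: 6.4
position: [0.4783, -0.2792, 0.3332]
ee_rot: [0.0, -0.1, 0.995, -0.001]
contact_force: [-0.3, 0.2, -2.1]
width: 0.0591
t 6.4 p [ 0.4783 -0.2792  0.3332] yaw 101.49 tilt 0.1 w 0.0591 F [-0.3  0.2 -2.1] q [-0.65  0.2   1.36 -0.    1.58 -2.42]
[-0.046, 0.2829, -0.0022, -0.1, 0.0, 13.5]
[-0.0459, 0.2831, 0.1498, -0.1, 0.0, 13.5]
(array([ 0.46273986, -0.28157051]), np.float64(84.67582218669897), np.float64(0.1158931413436546), np.float64(0.07352406776290485)) 4212 0.733611787752173
```

View pics/s1.png

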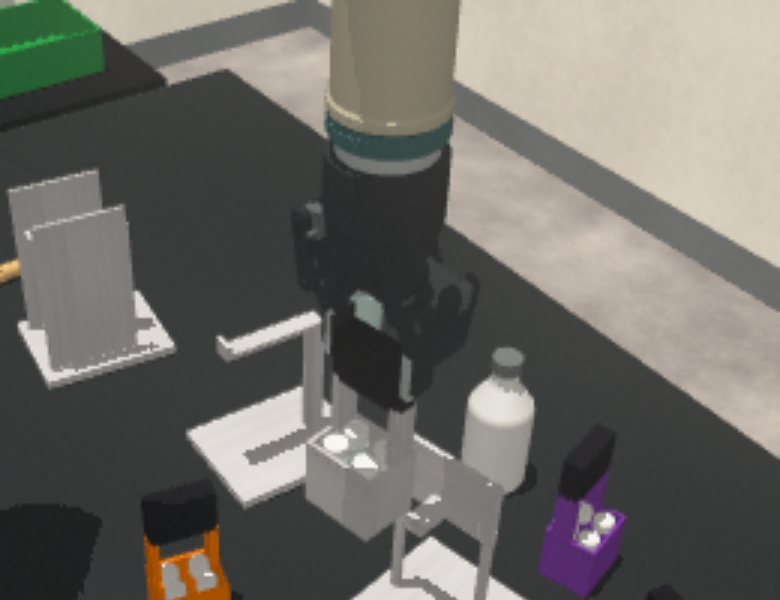

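Basket held upright at (375,440) in this crop, clear of the stands and distractors. Now moving in front of the drip stand.

```bash
python3 -m crank '[[-0.005,0.03,0,0,0,2],[-0.014,0.085,0,0,0,5],[-0.023,0.14,0,0,0,8],[-0.032,0.195,0,0,0,10],[-0.04,0.245,0,0,0,12],[-0.046,0.275,0,0,0,13.5],[-0.046,0.283,0,0,0,13.5],[-0.046,0.283,0.02,0,0,13.5],[-0.046,0.283,0.06,0,0,13.5],[-0.046,0.283,0.1,0,0,13.5],[-0.046,0.283,0.135,0,0,13.5],[-0.046,0.283,0.149,0,0,13.5],[-0.046,0.283,0.149,0,0,13.5],[-0.046,0.283,0.149,0,0,13.5]]'; python3 - <<'E'
from h import *
from rig import viewer
to((.567,.0037,.184,88),(.567,.0037,.161,88))
d=viewer.get_image("scene");np.savez("pics/sc2.npz",**d)
cv2.imwrite("pics/sc2.png",cv2.resize(d["frame"][120:270,180:360],(720,600)))
P,ok=cloud(d)
for z0,z1,nm in((.155,.22,"blk"),(.13,.3,"all")):
    b=ok&(P[...,2]>z0)&(P[...,2]<z1)&(abs(P[...,0]-.467)<.05)&(abs(P[...,1]-.006)<.05)
    print(nm,b.sum(),P[b].min(0) if b.any() else'',P[b].max(0) if b.any() else '')
E
```

```text
clock: 8.2
position: [0.4683, 0.0067, 0.1851]
ee_rot: [0.002, 0.018, 1.0, -0.001]
contact_force: [0.5, -0.5, -2.8]
width: 0.0586
t 8.2 p [0.4683 0.0067 0.1851] yaw 87.98 tilt 0.23 w 0.0586 F [ 0.5 -0.5 -2.8] q [-0.13  0.15  1.8  -0.    1.19 -1.67]
[-0.0987, 0.0004, 0.0014, -0.1, 0.2, -0.0]
[-0.0986, 0.0005, 0.0244, -0.1, 0.2, -0.0]
blk 423 [ 0.45592144 -0.0361999   0.15524487] [0.48203295 0.05105365 0.21972764]
all 1061 [ 0.43611932 -0.04397151  0.13000378] [0.48939876 0.0550452  0.29989755]
```

View pics/sc2.png

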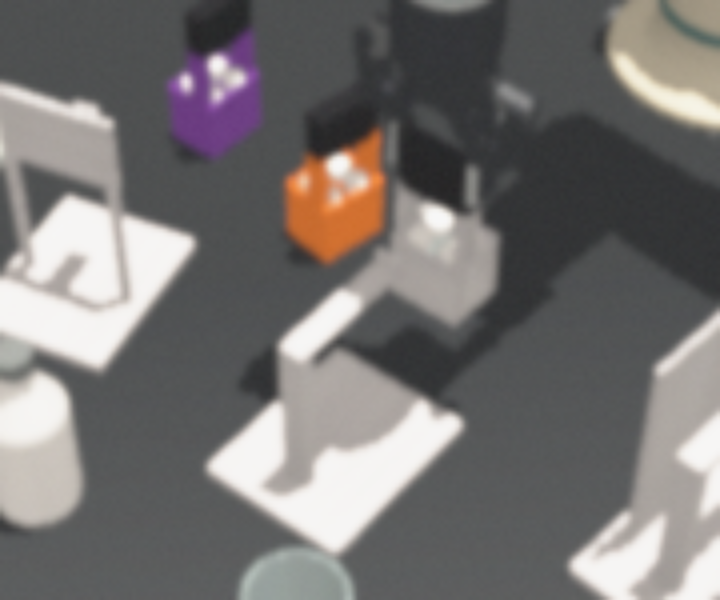

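Basket is in front of the hook at (440,240) in the crop, level and aligned. Inserting and lowering.

```bash
python3 -m crank '[[-0.02,0,0,0,0,0],[-0.045,0,0,0,0,0],[-0.07,0,0,0,0,0],[-0.09,0,0.001,0,0,0],[-0.099,0,0.001,0,0,0],[-0.099,0,0.001,0,0,0],[-0.099,0,0.001,0,0,0],[-0.099,0,0.008,0,0,0],[-0.099,0,0.015,0,0,0],[-0.099,0,0.02,0,0,0],[-0.099,0,0.022,0,0,0],[-0.099,0,0.022,0,0,0],[-0.099,0,0.022,0,0,0]]'; python3 -c "
from h import *
to((.567,.0037,.161,88))"
```

```text
clock: 9.88
position: [0.5676, 0.0032, 0.1638]
ee_rot: [0.002, 0.018, 1.0, -0.001]
contact_force: [-0.3, 0.9, -3.0]
width: 0.059
t 9.875 p [0.5676 0.0032 0.1638] yaw 87.98 tilt 0.27 w 0.059 F [-0.3  0.9 -3. ] q [-0.12  0.31  1.63 -0.    1.2  -1.65]
[0.0006, 0.0005, 0.0028, -0.1, 0.3, -0.0]
```

Force still reads the full weight, so it isn't seated yet. Lowering a little more.

```bash
python3 -m crank '[[0,0,0.001,0,0,0],[0,0,0.002,0,0,0],[0,0,0.003,0,0,0],[0,0,0.003,0,0,0]]'; python3 -c "
from h import *
to((.567,.0037,.161,88))"
```

```text
clock: 10.38
position: [0.5677, 0.0032, 0.1615]
ee_rot: [0.003, 0.018, 1.0, -0.001]
contact_force: [-1.4, -0.2, 2.1]
width: 0.0589
t 10.375 p [0.5677 0.0032 0.1615] yaw 87.98 tilt 0.31 w 0.0589 F [-1.4 -0.2  2.1] q [-0.12  0.31  1.64 -0.    1.19 -1.65]
[0.0007, 0.0004, 0.0005, -0.1, 0.3, -0.0]
```

```bash
python3 -m crank '[[0,0,0,0,0,0],[0,0,0,0,0,0],[0,0,0,0,0,0],[0,0,0,0,0,0],[0,0,0,0,0,0]]' 1; python3 -m crank '[[0,0,-0.02,0,0,0],[0,0,-0.05,0,0,0],[0,0,-0.09,0,0,0],[0,0,-0.11,0,0,0],[0,0,-0.11,0,0,9],[0,0,-0.11,0,0,18],[0,0,-0.11,0,0,27],[0,0,-0.11,0,0,36],[0,0,-0.11,0,0,45],[0,0,-0.11,0,0,54],[0,0,-0.11,0,0,63],[0,0,-0.11,0,0,72],[0,0,-0.11,0,0,81],[0,0,-0.11,0,0,90],[0,0,-0.11,0,0,90],[0,0,-0.11,0,0,90]]'; python3 - <<'E'
from h import *
from rig import viewer,manip
s=manip.get_state();d=viewer.get_image("wrist");np.savez("pics/w2.npz",pos=s["position"],rot=s["ee_rot"],**d)
d=dict(np.load("pics/w2.npz"));P,ok=wcloud(d);C=d["frame"].astype(int).max(2)
b=ok&(P[...,2]>.18)&(P[...,2]<.205)&(abs(P[...,1]-.003)<.045)&(abs(P[...,0]-.567)<.03)&(C<90)
print("block wrist",line(P[b][:,:2]),P[b][:,2].mean(),b.sum())
d=viewer.get_image("side");P,ok=cloud(d);C=d["frame"].max(2)
b=ok&(P[...,2]>.187)&(P[...,2]<.2)&(abs(P[...,1]-.003)<.045)&(abs(P[...,0]-.567)<.03)&(C<90)
print("block side",line(P[b][:,:2]),P[b][:,2].mean(),b.sum())
cv2.imwrite("pics/s3.png",cv2.resize(d["frame"][140:340,200:420],(660,600)))
to((.567,.0037,.162,-2))
E
```

```text
clock: 11.0
position: [0.5677, 0.0032, 0.1615]
ee_rot: [0.003, 0.018, 1.0, -0.001]
contact_force: [-0.0, -0.4, -0.3]
width: 0.0857
clock: 13.0
position: [0.5671, 0.0035, 0.2714]
ee_rot: [0.002, 0.719, 0.695, 0.001]
contact_force: [1.0, -0.1, -1.0]
width: 0.0853
block wrist (array([0.56867545, 0.00349919]), np.float64(88.10403907401708), np.float64(0.05834458748298899), np.float64(0.018809302395280936)) 0.19358845953663173 2016
block side (array([0.5670698 , 0.00116298]), np.float64(88.451413950117), np.float64(0.06075464126166447), np.float64(0.020245213060187957)) 0.19350320542652655 121
t 13.1 p [0.5671 0.0034 0.2715] yaw -1.94 tilt 0.31 w 0.0857 F [-0.2  0.5  0.2] q [-0.12  0.24  1.45 -0.    1.44 -0.08]
[0.0005, -0.0007, 0.1095, 0.3, 0.1, 0.1]
```

View pics/s3.png

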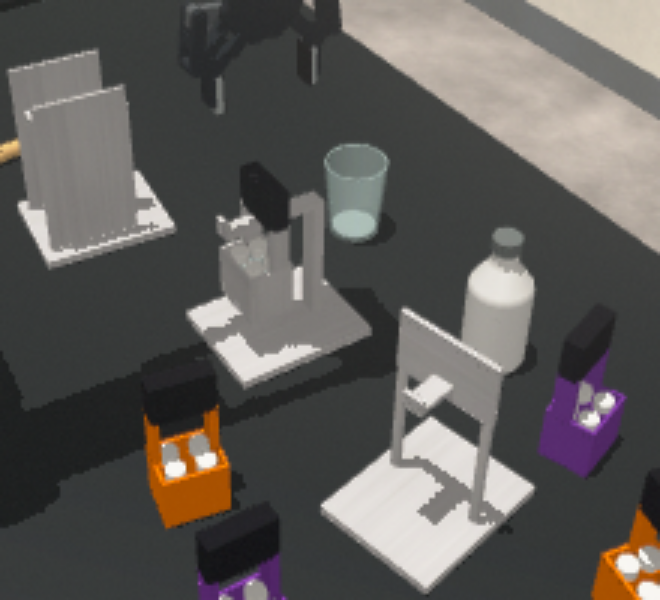

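The basket hangs level on the drip hook at (258,240) in this crop, and about 2 s have passed untouched. Taking it now across the 20 mm, with the jaws partly open.

```bash
python3 -m crank '[[0,0.001,0.02,0.2,0,0],[0,0.001,0.05,0.3,0,0],[0,0.001,0.08,0.3,0,0],[0,0.001,0.1,0.3,0,0],[0,0.001,0.108,0.3,0,0],[0,0.001,0.108,0.3,0,0],[0,0.001,0.108,0.3,0,0]]' 0.58 && python3 -m crank '[[0,0,0,0,0,0],[0,0,0,0,0,0],[0,0,0,0,0,0],[0,0,0,0,0,0],[0,0,0,0,0,0]]' 0 80; python3 -c "
from h import *
to((.567,.0037,.183,-2),(.567-.1,.0037+.1*.035,.183,-2))"
```

```text
clock: 13.98
position: [0.5695, 0.0031, 0.1645]
ee_rot: [0.001, 0.719, 0.695, -0.0]
contact_force: [0.5, 0.2, -0.4]
width: 0.0495
clock: 14.6
position: [0.5694, 0.0031, 0.1656]
ee_rot: [0.002, 0.719, 0.695, 0.0]
contact_force: [-1.8, 0.6, 5.9]
width: 0.0189
t 14.6 p [0.5694 0.0031 0.1656] yaw -1.92 tilt 0.2 w 0.0189 F [-1.8  0.6  5.9] q [-0.12  0.31  1.62 -0.    1.2  -0.08]
[0.0005, -0.0024, -0.0174, 0.2, 0.1, 0.1]
[0.0007, -0.1025, -0.0177, 0.2, 0.1, 0.1]
```

```bash
python3 -m crank '[[0,0,-0.008,0,0,0],[0,0,-0.016,0,0,0],[0,0,-0.022,0,0,0],[0,0,-0.022,0,0,0],[0,-0.02,-0.022,0,0,0],[0,-0.045,-0.022,0,0,0],[0,-0.07,-0.022,0,0,0],[0,-0.09,-0.022,0,0,0],[0,-0.1,-0.022,0,0,0],[0,-0.1,-0.022,0,0,0],[0,-0.1,-0.022,0,0,0]]'; python3 - <<'E'
from h import *
from rig import viewer
x,y=.4897-.105*.9917,.2667+.105*.129
to((.467,.0072,.337,-2),(x,y,.337,-7.4),(x,y,.188,-7.4))
d=viewer.get_image("scene");np.savez("pics/sc4.npz",**d)
cv2.imwrite("pics/sc4.png",cv2.resize(d["frame"][120:270,200:380],(720,600)))
E
```

```text
clock: 15.98
position: [0.4706, 0.0063, 0.1875]
ee_rot: [0.002, 0.719, 0.695, 0.001]
contact_force: [0.6, -0.5, -2.9]
width: 0.0187
t 15.975 p [0.4706 0.0063 0.1875] yaw -1.92 tilt 0.27 w 0.0187 F [ 0.6 -0.5 -2.9] q [-0.13  0.15  1.79 -0.    1.2  -0.1 ]
[0.0004, -0.003, -0.1495, 0.2, 0.1, 0.1]
[0.2705, -0.0935, -0.1505, 0.2, 0.1, 5.5]
[0.2709, -0.0941, -0.0015, 0.2, 0.1, 5.5]
```

View pics/sc4.png

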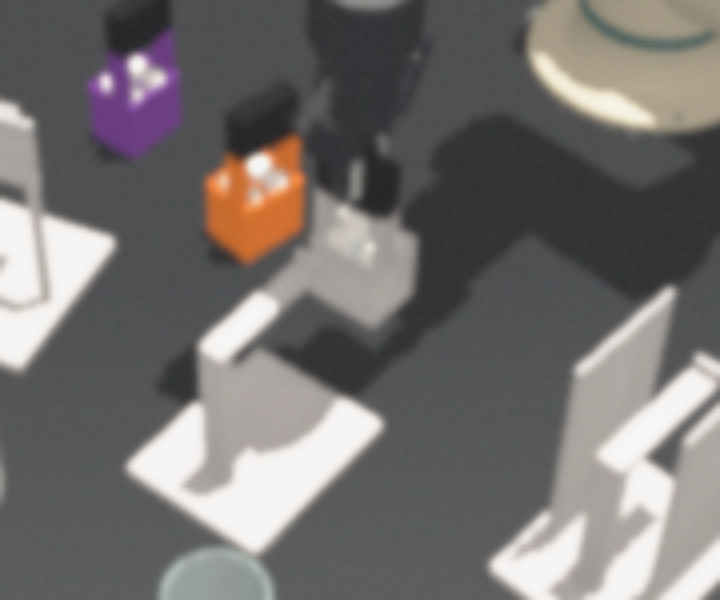

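Basket is off the drip hook, level at (360,260) in the crop. Moving to a point in front of the drying stand.

```bash
python3 -m crank '[[0,-0.003,-0.03,0,0,0],[0,-0.003,-0.07,0,0,0],[0,-0.003,-0.11,0,0,0],[0,-0.003,-0.14,0,0,0],[0.02,-0.01,-0.15,0,0,1],[0.06,-0.023,-0.15,0,0,2],[0.11,-0.04,-0.15,0,0,3],[0.16,-0.057,-0.15,0,0,4],[0.21,-0.074,-0.15,0,0,5],[0.25,-0.088,-0.15,0,0,5.5],[0.27,-0.094,-0.15,0,0,5.5],[0.27,-0.094,-0.14,0,0,5.5],[0.27,-0.094,-0.1,0,0,5.5],[0.27,-0.094,-0.06,0,0,5.5],[0.27,-0.094,-0.025,0,0,5.5],[0.27,-0.094,-0.005,0,0,5.5],[0.271,-0.094,-0.001,0,0,5.5],[0.271,-0.094,-0.001,0,0,5.5],[0.271,-0.094,-0.001,0,0,5.5]]'; python3 - <<'E'
from h import *
from rig import viewer
to((.4897,.2667,.188,-7.4),(.4897,.2667,.166,-7.4))
d=viewer.get_image("scene");np.savez("pics/sc5.npz",**d)
cv2.imwrite("pics/sc5.png",cv2.resize(d["frame"][130:290,290:470],(675,600)))
d=viewer.get_image("side");np.savez("pics/s5.npz",**d)
P,ok=cloud(d);C=d["frame"].max(2)
b=ok&(P[...,2]>.12)&(P[...,2]<.21)&(abs(P[...,0]-.386)<.05)&(abs(P[...,1]-.28)<.045)&(C>90)
E
```

```text
clock: 18.4
position: [0.3866, 0.2805, 0.1885]
ee_rot: [0.002, 0.751, 0.66, 0.002]
contact_force: [-0.5, 0.4, -3.8]
width: 0.019
t 18.4 p [0.3866 0.2805 0.1885] yaw -7.44 tilt 0.34 w 0.019 F [-0.5  0.4 -3.8] q [ 0.49  0.16  1.78 -0.    1.2   0.62]
[-0.0003, 0.104, 0.0011, 0.3, 0.0, -0.0]
[-0.0003, 0.1039, 0.0231, 0.3, 0.0, -0.0]
```

View pics/sc5.png

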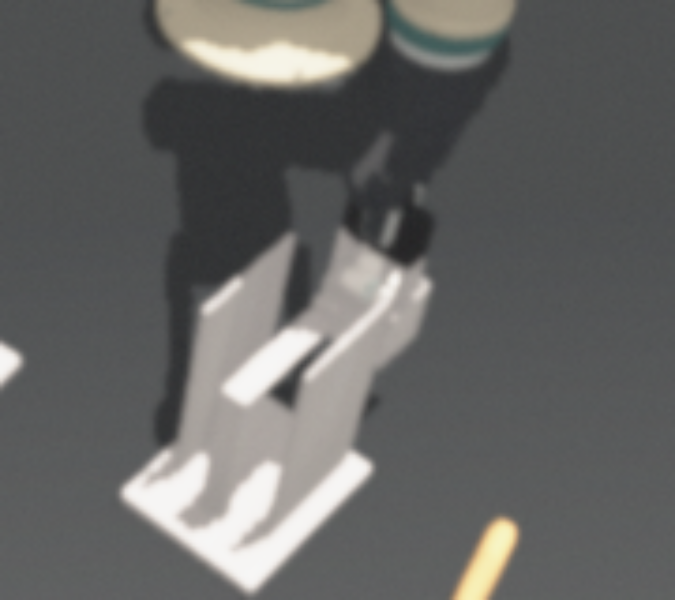

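Basket stands in front of the drying hook, with its block at (388,230) in the crop and lined up between the plates. Inserting slowly.

```bash
python3 -m crank '[[0,0.015,0,0,0,0],[0,0.03,0,0,0,0],[0,0.045,0,0,0,0],[0,0.06,0,0,0,0],[0,0.06,0,0,0,0]]'; python3 -c "
from h import *
to((.4897,.2667,.188,-7.4),(.4897,.2667,.166,-7.4))"
```

```text
clock: 19.12
position: [0.4474, 0.2726, 0.1885]
ee_rot: [0.002, 0.752, 0.659, 0.002]
contact_force: [-0.5, 0.6, -4.6]
width: 0.0191
t 19.125 p [0.4474 0.2726 0.1885] yaw -7.5 tilt 0.34 w 0.0191 F [-0.5  0.6 -4.6] q [ 0.42  0.23  1.69 -0.    1.23  0.55]
[-0.0003, 0.0427, 0.0007, 0.3, 0.0, -0.1]
[-0.0003, 0.0426, 0.0227, 0.3, 0.0, -0.1]
```

```bash
python3 -m crank '[[0,0.015,0,0,0,0],[0,0.03,0,0,0,0],[0,0.042,0,0,0,0],[0,0.042,0,0,0,0],[0,0.042,0.008,0,0,0],[0,0.042,0.015,0,0,0],[0,0.042,0.02,0,0,0],[0,0.042,0.021,0,0,0],[0,0.042,0.021,0,0,0]]'; python3 -m crank '[[0,0,0.001,0,0,0],[0,0,0.002,0,0,0],[0,0,0.002,0,0,0]]';python3 - <<'E'
from h import *
from rig import viewer
to((.4897,.2667,.166,-7.4))
d=viewer.get_image("scene");P,ok=cloud(d)
cv2.imwrite("pics/sc6.png",cv2.resize(d["frame"][130:290,290:470],(675,600)))
E
```

```text
clock: 20.25
position: [0.4891, 0.2672, 0.1677]
ee_rot: [0.002, 0.752, 0.659, 0.002]
contact_force: [-0.4, 0.5, -2.5]
width: 0.019
clock: 20.62
position: [0.4891, 0.2672, 0.1657]
ee_rot: [0.002, 0.752, 0.659, 0.002]
contact_force: [-0.8, 0.1, -3.2]
width: 0.0187
t 20.625 p [0.4891 0.2672 0.1657] yaw -7.49 tilt 0.34 w 0.0187 F [-0.8  0.1 -3.2] q [ 0.38  0.29  1.65 -0.    1.19  0.51]
[-0.0004, 0.0007, -0.0003, 0.3, 0.0, -0.1]
```

Not seated yet, so lowering a bit further.

```bash
python3 -m crank '[[0,0,0.0005,0.1,0,0],[0,0,0.001,0.1,0,0],[0,0,0.0015,0.1,0,0],[0,0,0.0015,0.1,0,0]]'; python3 -c "
from h import *
to((.4897,.2667,.166,-7.4))"
```

```text
clock: 21.18
position: [0.4892, 0.2672, 0.1656]
ee_rot: [0.002, 0.752, 0.659, 0.002]
contact_force: [-3.2, 0.0, 6.5]
width: 0.019
t 21.175 p [0.4892 0.2672 0.1656] yaw -7.49 tilt 0.3 w 0.019 F [-3.2  0.   6.5] q [ 0.38  0.29  1.65 -0.    1.19  0.51]
[-0.0004, 0.0006, -0.0004, 0.3, 0.0, -0.1]
```

```bash
python3 -m crank '[[0,0,0,0,0,0],[0,0,0,0,0,0],[0,0,0,0,0,0],[0,0,0,0,0,0]]' 0.55; python3 -m crank '[[0,0,-0.015,0,0,0],[0,0,-0.04,0,0,0],[0,0,-0.08,0,0,0],[0,0,-0.12,0,0,0],[0,-0.04,-0.15,0,0,0],[0,-0.1,-0.15,0,0,0],[0,-0.15,-0.15,0,0,0],[0,-0.15,-0.15,0,0,0],[0,-0.15,-0.15,0,0,0],[0,-0.15,-0.15,0,0,0]]';python3 - <<'E'
from h import *
from rig import viewer
to()
ims=[]
a=np.load("pics/scene0.npz");b=np.load("pics/side0.npz")
for n,o in(("scene",a),("side",b)):
    d=viewer.get_image(n);P,ok=cloud(d);C=d["frame"].max(2);ims.append(d["frame"])
    m=ok&(C<80)&(P[...,2]>.186)&(P[...,2]<.2)&(abs(P[...,0]-.49)<.03)&(abs(P[...,1]-.267)<.036)
    print(n,"block",line(P[m][:,:2]) if m.sum()>20 else '',P[m][:,2].mean() if m.any() else '',m.sum())
    df=cv2.absdiff(d["frame"],o["frame"]).max(2)
    P0,_=cloud(o)
    for nm,(x,y,r) in dict(beaker=(.745,.098,.05),bottle=(.74,-.145,.05),dish=(.485,-.45,.055)).items():
        k=(abs(P0[...,0]-x)<r)&(abs(P0[...,1]-y)<r)&(P0[...,2]>.006); print(nm,"median diff",np.median(df[k]) if k.any() else'',k.sum())
cv2.imwrite("pics/fin.png",np.hstack([cv2.resize(ims[0][110:340,120:460],(400,300)),cv2.resize(ims[1][130:280,170:370],(400,300))]))
E
```

```text
clock: 21.68
position: [0.4892, 0.2672, 0.1654]
ee_rot: [0.002, 0.752, 0.659, 0.002]
contact_force: [-0.2, 0.5, -0.7]
width: 0.0468
clock: 22.92
position: [0.341, 0.2869, 0.3149]
ee_rot: [0.002, 0.752, 0.659, 0.002]
contact_force: [-0.3, 0.5, -0.2]
width: 0.0467
t 22.925 p [0.341  0.2869 0.3149] yaw -7.54 tilt 0.33 w 0.0467 F [-0.3  0.5 -0.2] q [ 0.55  0.04  1.6  -0.    1.5   0.68]
scene block (array([0.49161362, 0.2701981 ]), np.float64(81.00661938007084), np.float64(0.05396464753500396), np.float64(0.01868254919100929)) 0.1930281008649066 149
beaker median diff 2.0 855
bottle median diff 2.0 884
dish median diff 1.0 268
side block (array([0.48763693, 0.26416772]), np.float64(82.14927956166973), np.float64(0.06343432307252327), np.float64(0.018079745450183725)) 0.19382200748424158 74
beaker median diff 3.0 560
bottle median diff 3.0 800
dish median diff 3.0 1362
```

View pics/fin.png

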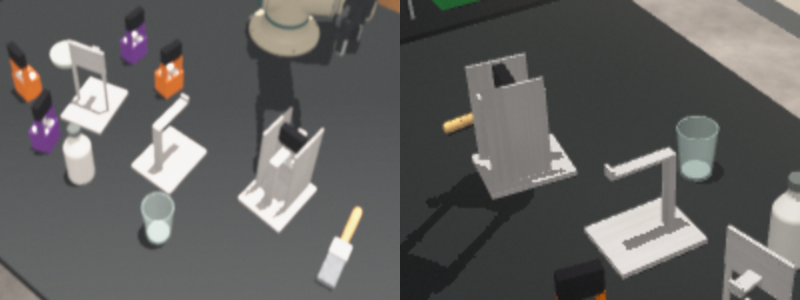

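The basket hangs between the plates of the drying stand (block at (293,138) in the left half), the robot is clear of it, and the bystanders haven't moved. Signing off.

```bash
python3 -c "
from rig import job; print(job.sign_off())"
```

```text
the job is handed in; nothing more can be done
None
```

The basket now hangs on the drying stand's hook, and I signed the job off at about 23 s of the 72 s allowed.

- **Transfer:** I took it off the wash hook by its 60 mm ends and hung it on the drip stand. It hung there untouched for about 2 s. I then took it across its 20 mm faces, hung it between the drying stand's plates, released it and backed the gripper about 0.15 m up and 0.15 m back.
- **Final position:** the block top reads 193–194 mm in both fixed cameras, against 194 mm expected when hung. Its centre is within about 4 mm of the hook point and its heading within about 2° of the hook's. The scene and side cameras differ from each other by about 4–6 mm in that position, more than the 1–4 mm between them earlier; both are inside the 15 mm limit.
- **Force readings:** at the end of each move and grip, the force on the tool read no more than about 7 N.
- **Bystanders:** the beaker, bottle and dish match the first images. I checked the brush only by eye in the final picture, and it looked undisturbed.
- **Seating:** on both stands my first lowering stopped 2–3 mm short, so I lowered further until the force showed contact before letting go.

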